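Draw the bolt in the guarded board bay with the hook rod

TASK

Take the yellow-handled hook rod from its grey cradle and use its hook, never your fingers, to draw the red-bailed bolt inside the wire-guarded board bay towards the front of the bay until you feel it come fully home against its stop; there keep up a firm but careful pull of about 12 N for a good half second, never as much as 20 N. Then unhook, and lay (do not drop) the rod back in its cradle the way it lay before, with the bolt left fully home. Leave everything else on the bench where it is.

Things in the scene. Friction and masses are not known exactly. Their poses are not given: they have to be found in the camera images.
- rod: Hook rod, about 0.2 kg. Yellow handle bar 130 (x) x 22 (y) x 24 (z) mm, origin at its centre. From its +x end a steel shaft, 8 mm thick, runs on along the centre line to x = 180 mm, then bends straight down (-z): the hook, 8 mm thick, lowest point 34 mm below the centre line. Balances about 10 mm ahead of the origin. Starts lying level in the cradle, hook down, parallel to the cradle, within 8 mm of the seat.
- hook (a point): Centre of the rounded lower end of the hook: (180, 0, -30) mm in the rod's frame.
- cradle: Grey fixed cradle, base 130 x 60 x 8 mm, origin under its centre on the table; x is the way the rod points. Saddles 18 mm long at x = -50 and +50 mm carry the handle, tops 38 mm above the table, with cheeks 28 mm apart that flare outwards above 54 mm and end at 62 mm (50 mm over all). Between them 80 mm of the handle is free to be gripped across (along y).
- seat (a point): Where the handle's centre lies when the rod is in the cradle: 50 mm above the table over the cradle's origin; axes as the cradle's.
- bay: Fixed white wire-guarded board bay, 210 deep (x) x 270 wide (y) x 160 high mm, on the table; origin on the table, 90 mm behind its front. Open front at x = -90 mm, facing -x, roughly to the robot. Floor 30 mm above the table; guard wires above, undersides 153 mm above the table. Green board stacks at both sides; the lane between is 146 mm wide, centred on y = 0, open at the front from floor to wires.
- bolt (a joint): Travel of the bolt in m, along the bay's -x (towards the open front): 0 fully locked; it starts at 0 to 0.010. Home is where the bolt meets a rigid black adjustable stop block (14 mm high, on the bay floor), clamped each time at another place: somewhere between 0.038 and 0.050, not reported, so it must be felt. The bolt needs about 4 N to slide and stays where it is left.
- bail (a point): Middle of the top bar of the bolt's red bail, an upright staple of 7 mm round bar standing on the bolt. The top bar runs along the bay's y, 42 mm between leg centres, its centre line 70 mm above the table (top 73.5 mm); open below it down to the bolt bar, 41 mm above the table. Bay frame x = -5 mm minus the travel, y = 0.
- basket: Empty purple open bin 130 x 110 x 60 mm, standing on the other side of the bay from the cradle. Origin under its centre. Leave it alone.
- spool: Solder-wire spool, 48 mm diameter, 46 mm high, standing. Origin under its centre. Leave it alone.
- green_boards: Stack of green circuit boards 100 x 70 x 20 mm. Origin under its centre. Leave it alone.
- blue_boards: Stack of blue circuit boards 80 x 60 x 16 mm. Origin under its centre. Leave it alone.
- flux: Amber bottle 44 mm diameter, 90 mm high. Origin under its centre. Leave it alone.
- tape: Roll of amber tape, 60 mm outside diameter, 24 mm high, lying flat. Origin under its centre. Leave it alone.
- driver: Red-handled screwdriver lying on the bench, about 200 mm long, its handle to its own -x. Leave it alone.

How it is judged:
By the outcome, as a careful person would: the job done as asked, in the order asked, and still so for the second after the job is handed in, with the robot touching nothing.
It also fails if it takes over 72 s, if anything falls off the work surface, if the arm or the gripper's body presses on something with over 40 N, if the wrist force passes 120 N, or if a joint passes its speed limit or range.

ROBOT

A 7-joint arm with a two-finger parallel gripper is mounted at the origin on the work surface. World frame = base frame: x ahead of the robot, y to its left, z up, the work surface at z = 0. Lengths are in m, angles in rad, forces in N, time in s.
With the tool pointing down it reaches from about 0.4 to 0.85 m from the base axis. Payload 6.9 kg.
Tool frame: the origin (TCP) lies midway between the tips of the shut fingers; the grasp point (between the pads) lies behind it (ctrl.pinch_z is the z of the grasp point in the tool frame, in m); z points along the fingers, y is the direction in which the jaws open and shut (so a half turn about z gives the same grasp; the last joint's range is limited). The gripper opens to 85 mm and grips with 20 to 120 N. Pads are 22 mm wide; open, the fingers measure 114 mm over their backs; the gripper's body (76 mm by 85 mm) begins 54 mm behind the grasp point. The pads swing forward as they close: fully open they stand 13 mm farther back than shut.
Start: joints at [-1.198, 0.507, -0.238, 1.5, 0.126, 1.149, -0.155], TCP at [0.165, 0.603, 0.231] pointing down, gripper open.
Joint ranges: [-3.08, 3.08], [-0.24, 2.05], [-1.43, 1.35], [0, 2.5], [-1.52, 4.66], [0.17, 1.96], [-2.89, 2.89]. Speed limits (rad/s): [2.39, 2.39, 3.14, 3.14, 3.14, 3.14, 3.14].

INTERFACE

Orientations are given as a unit quaternion [w, x, y, z].
In Python, from station import ctrl, get_state, vision, ticket, models gives the robot as it stands. Calls block until the motion is done:
- ctrl.movep(position, orientation): joint-space move of the TCP to a pose.
- ctrl.movel(position, frame=None, max_speed=0.15): straight line of the TCP; frame=None keeps the orientation; max_speed is the mean speed in m/s.
- ctrl.set_joints(angles): joint-space move.
- ctrl.ungrasp() and ctrl.close_gripper(force=None): open the fingers fully, or close them until they stop; force is the grip in N (None keeps the last).
- ctrl.pause(seconds).
- ctrl.ik(position, orientation): joint angles nearest the present ones, or None.
- get_state(): the state.
- vision.grab_frame(name): name is "side" or "top"; returns (picture, depth): 400x640x3 uint8, blue, green, red; 400x640 float32, m along the optical axis (not along the pixel's ray), 0 where there is no reading.
- vision.camera_info(name): a dict with "mtx" (3x3 intrinsics, pixels), "dist_coeffs" ([k1, k2, p1, p2, k3] as OpenCV has them; the pictures are not rectified), "R" (3x3) and "t" (3): a world point X has camera coordinates R X + t. Camera axes: x right, y down, z forward; pixel columns grow to the right and rows downward; lengths in m; the calibration is good to about 2 mm. A picture is of the moment at which its call begins. camera_info takes no time and is no camera call.
A pose or a line that the arm cannot do raises ctrl.Unreachable and nothing moves.
- ticket.close_job(): hands the job in, once; it reports no verdict.
Trained networks look in the newest picture that a camera, given by its name, has taken for a name from the list of things; names that differ only in an ending like _2 or _b are one class to them, and where a whole thing is asked for, a point or a joint stands for the part that bears it (a point fixed in the world has none). Each returns a list of dicts, best first, with "p" (0 to 1); they miss things now and then, are a little off and sometimes report something else, mostly with a low value. They report only what shows in the picture. A call takes as long as a camera call.
- models.recognise(camera, target): "point" ([column, row] in pixels, amid what is visible of it).
- models.masks_of(camera, target): "mask" (400x640 bool, what is visible of it) and "point" ([column, row] in pixels, amid what is visible of it).
The state is a dict: "time": time; "qpos": joint angles; "qd": joint speeds; "tau": joint torques, N m; "tcp_pos": TCP position; "eef_rot": TCP orientation; "contact_force": force on the tool from outside, world axes, zero at the start; "wrist_torque": the same for the moment, N m; "width": finger opening in m.
Only numpy, scipy, OpenCV 4.12 (cv2) and the standard library are available. Lean on these libraries where they do the work, as an engineer would, in place of code of your own. Each camera call takes 0.05 s, during which the arm holds its last target.

## Working session

There is one attempt and no reset: what is moved stays moved. The work goes in short steps, each a Python script; the robot and the scene stay as the last script left them, time stands still between calls to the robot, and variables do not carry over. Pictures are saved under pics/ and viewed, and the job is handed in when it is done.

```bash
ls; mkdir -p pics
python3 - <<'E'
from station import ctrl, get_state, vision, ticket, models
import cv2
s=get_state();print(s, ctrl.pinch_z)
for n in("side","top"):
    im,d=vision.grab_frame(n);cv2.imwrite(f"pics/{n}0.png",im)
    i=vision.camera_info(n);print(n,i)
    for t in("rod","cradle","bay","bolt","bail","hook"):
        r=models.masks_of(n,t);print(n,t,[(x["p"],x["point"],int(x["mask"].sum())) for x in r[:3]])
E
```

```text
pics
{'time': 0.0, 'qpos': array([-1.19749328,  0.50834751, -0.23751497,  1.50114534,  0.12571053,
        1.14888   , -0.15481182]), 'qd': array([-0.00012414, -0.00090706,  0.00088089,  0.00011531, -0.00055936,
       -0.00091006, -0.00028465]), 'tau': array([ 5.88213643e-04, -6.20587134e+01, -2.18698002e+00, -2.49653846e+01,
        1.25282421e-02,  1.19589808e-02, -2.51517497e-05]), 'tcp_pos': array([0.16533349, 0.60221454, 0.230419  ]), 'eef_rot': array([-9.70776873e-05,  1.33500373e-01,  9.91048359e-01, -8.89731864e-04]), 'contact_force': array([ 0.15145625, -0.40087378, -0.53075281]), 'wrist_torque': array([ 0.0305148 , -0.02848651,  0.02447951]), 'width': 0.0858950132865857} -0.0187
side {'mtx': array([[418.51570749,   0.        , 321.70287882],
       [  0.        , 418.51570749, 200.49280781],
       [  0.        ,   0.        ,   1.        ]]), 'dist_coeffs': array([0.02346039, 0.        , 0.        , 0.        , 0.        ]), 'R': array([[-0.99197773, -0.12621134, -0.00713376],
       [-0.0783549 ,  0.65816568, -0.74878465],
       [ 0.09920031, -0.74221873, -0.66277497]])
[... 509 characters left out ...]
, 197.59417943],
       [  0.        ,   0.        ,   1.        ]]), 'dist_coeffs': array([-0.01014004,  0.        ,  0.        ,  0.        ,  0.        ]), 'R': array([[-9.77031142e-03, -9.99950879e-01, -1.66775465e-03],
       [-9.83344562e-01,  9.91073474e-03, -1.81480714e-01],
       [ 1.81488328e-01, -1.33145629e-04, -9.83393090e-01]]), 't': array([3.70740035e-04, 5.86589769e-01, 1.30332681e+00])}
top rod [(0.97, [220.8, 244.5], 591)]
top cradle [(0.81, [226.7, 252.3], 661), (0.29, [269.9, 265.6], 439)]
top bay [(0.83, [299.8, 144.1], 7979), (0.62, [227.3, 250.3], 549)]
top bolt [(0.74, [304.3, 150.3], 181)]
top bail [(0.63, [300.6, 154.2], 197)]
top hook [(0.98, [222.1, 245.8], 474)]
```

View pics/side0.png

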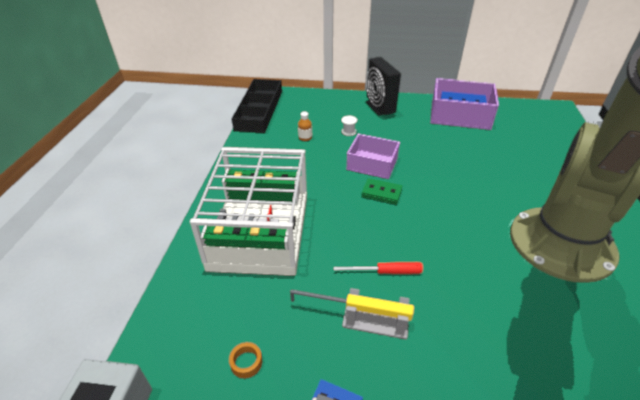

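View pics/top0.png

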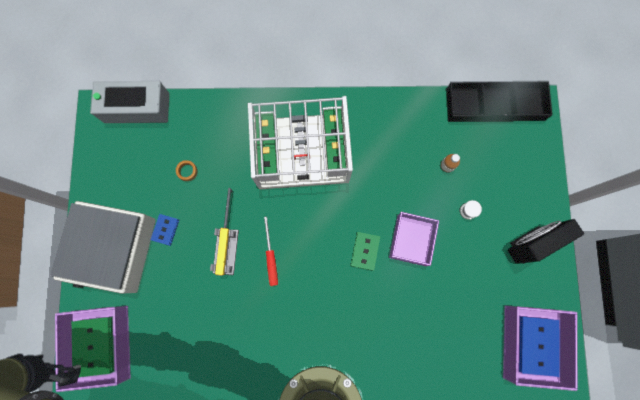

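The side view shows the rod's handle at (380,303), its hook at (292,295) and the red bail at (270,212). The top view shows the handle at (221,250) and the bail near (301,155). The driver is clear of the cradle. Next I'll measure poses.

```bash
cat > h.py <<'E'
from station import ctrl, get_state, vision, ticket, models
import cv2, numpy as np
def ray(n,px):
    i=vision.camera_info(n);K=i["mtx"];px=np.array(px,float).reshape(-1,1,2)
    u=cv2.undistortPoints(px,K,i["dist_coeffs"]).reshape(-1,2)
    d=np.c_[u,np.ones(len(u))]@i["R"]; c=-i["R"].T@i["t"]
    return c,d
def onz(n,px,z):
    c,d=ray(n,px);return c+d*((z-c[2])/d[:,2])[:,None]
def cloud(n,mask,D):
    v,u=np.nonzero(mask&(D>0));c,d=ray(n,np.c_[u,v]);return c+d*D[v,u][:,None],np.c_[u,v]
def proj(n,P):
    i=vision.camera_info(n);r,_=cv2.Rodrigues(i["R"])
    return cv2.projectPoints(np.array(P,float).reshape(-1,3),r,i["t"],i["mtx"],i["dist_coeffs"])[0].reshape(-1,2)
E
python3 - <<'E'
from h import *
np.set_printoptions(precision=4,suppress=True)
for n in("side","top"):
    im,D=vision.grab_frame(n);np.savez(f"f_{n}.npz",im=im,D=D)
    hsv=cv2.cvtColor(im,cv2.COLOR_BGR2HSV)
    full=np.ones(im.shape[:2],bool)
    P,px=cloud(n,full,D); H=hsv[px[:,1],px[:,0]]
    yel=(H[:,0]>22)&(H[:,0]<34)&(H[:,1]>150)&(H[:,2]>120)
    ok=yel&(abs(P[:,2]-.05)<.03)&(P[:,1]>.1)&(P[:,1]<.4)
    Y=P[ok];print(n,"yellow",len(Y),Y.mean(0),Y.min(0),Y.max(0))
    top=Y[Y[:,2]>.056];print(" top",cv2.minAreaRect((top[:,:2]*1000).astype(np.float32)))
    red=((H[:,0]<6)|(H[:,0]>174))&(H[:,1]>150)&(P[:,2]>.045)&(P[:,2]<.1)&(P[:,0]>.4)
    R=P[red];print(" red",len(R),R.mean(0),R.min(0),R.max(0))
    # bay top wires
    w=(P[:,2]>.145)&(P[:,2]<.175)&(P[:,0]>.45)&(P[:,0]<.95)&(abs(P[:,1]-.03)<.25)&(H[:,1]<60)
    W=P[w];print(" wires",len(W),np.median(W[:,2]),cv2.minAreaRect((W[:,:2]*1000).astype(np.float32)), cv2.boxPoints(cv2.minAreaRect((W[:,:2]*1000).astype(np.float32))))
    for nm,box in (("rod",(150,170,290,300)),("bay",(230,80,370,200))) if n=="top" else (("rod",(270,270,430,350)),("bay",(190,130,320,280))):
        a,b,c,d=box;cr=im[b:d,a:c];s=min(800/(c-a),600/(d-b));cv2.imwrite(f"pics/{n}_{nm}.png",cv2.resize(cr,None,fx=s,fy=s,interpolation=cv2.INTER_CUBIC))
E
```

```text
side yellow 862 [0.4343 0.2763 0.0601] [0.3713 0.2585 0.0426] [0.4989 0.2888 0.0672]
 top ((435.01739501953125, 272.5029602050781), (22.73806381225586, 128.239990234375), 84.87358093261719)
 red 12 [0.7049 0.0468 0.0719] [0.7029 0.0298 0.0497] [0.7095 0.0702 0.0775]
 wires 2713 0.15988301461237608 ((735.44091796875, 49.03137969970703), (210.0799102783203, 275.2543640136719), 3.5213334560394287) [[622.1462 179.9471]
 [639.0524 -94.7875]
 [848.7356 -81.8844]
 [831.8295 192.8503]]
top yellow 94 [0.4308 0.2665 0.059 ] [0.3725 0.2577 0.0456] [0.5009 0.2869 0.0684]
 top ((436.3321533203125, 272.390380859375), (20.096227645874023, 128.8855438232422), 85.21939849853516)
 red 9 [ 0.6758 -0.0195  0.0774] [ 0.4253 -0.5471  0.0694] [0.7081 0.0669 0.0966]
 wires 1970 0.1604753570500328 ((737.6490478515625, 51.01378631591797), (212.29750061035156, 271.0273742675781), 3.7985644340515137) [[622.7559 179.1975]
 [640.7112 -91.2344]
 [852.5422 -77.17  ]
 [834.5869 193.262 ]]
```

View pics/side_bay.png

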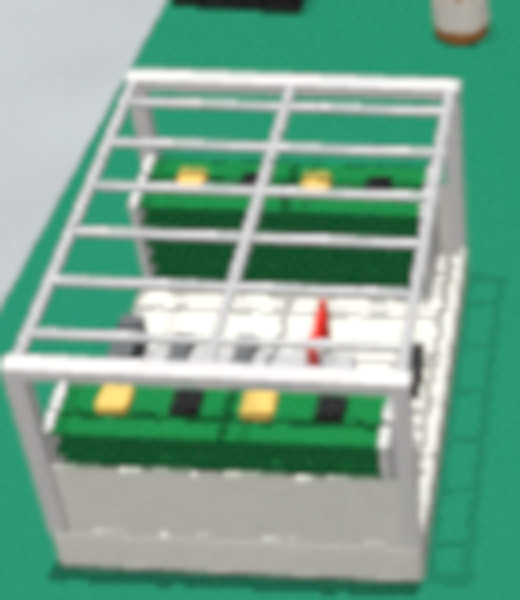

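View pics/top_bay.png

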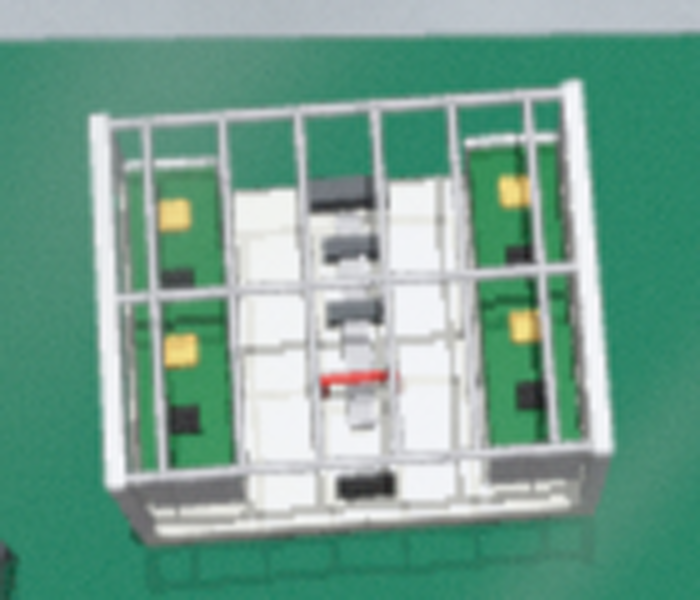

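View pics/side_rod.png

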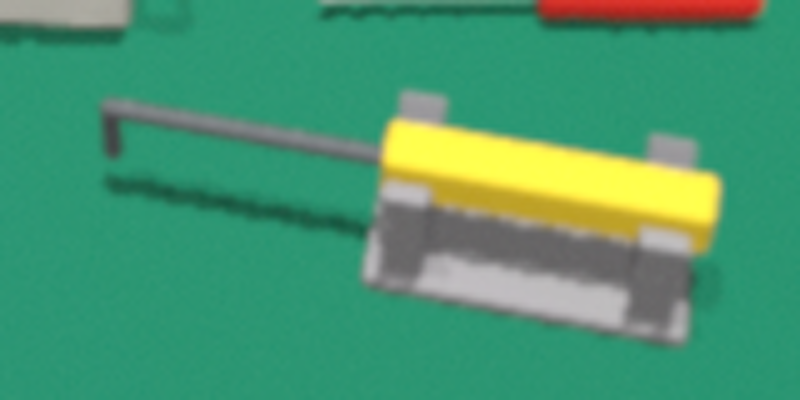

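View pics/top_rod.png

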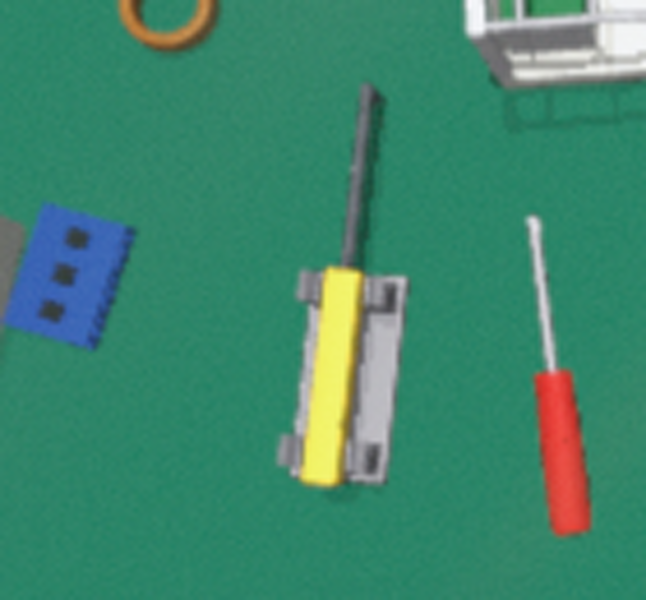

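Run:
```python
from h import *
np.set_printoptions(precision=4,suppress=True)
print("bend top",onz("top",[229.5,190],.054),"side",onz("side",[292.2,290.5],.052))
for n in("side","top"):
    im=np.load(f"f_{n}.npz")["im"];hsv=cv2.cvtColor(im,cv2.COLOR_BGR2HSV)
    m=((hsv[...,0]>22)&(hsv[...,0]<34)&(hsv[...,1]>130)&(hsv[...,2]>(200 if n=="side" else 110)))
    a=np.zeros_like(m)
    if n=="top":a[220:285,200:245]=1
    else:a[285:325,340:420]=1
    v,u=np.nonzero(m&a);P=onz(n,np.c_[u,v],.062)
    print(n,"handle",cv2.minAreaRect((P[:,:2]*1000).astype(np.float32)))
    m=((hsv[...,0]<8)|(hsv[...,0]>172))&(hsv[...,1]>110)
    a=np.zeros_like(m)
    if n=="top":a[145:165,285:320]=1
    else:a[195:230,255:285]=1
    v,u=np.nonzero(m&a);print(n,"red",len(u),u.min(),u.max(),v.min(),v.max())
    P=onz(n,np.c_[u,v],.072);print(P.mean(0),P.min(0),P.max(0))
c=np.array([.7215,.049]);y=np.deg2rad(3.65);Rb=np.array([[np.cos(y),-np.sin(y)],[np.sin(y),np.cos(y)]])
for t in(0,.01):
  P=[np.r_[c+Rb@[-.005-t,s],.0735] for s in(-.0245,.0245)]
  print(t,P,proj("top",P),proj("side",P))
# overlay
def box(x0,x1,y0,y1,z):return [np.r_[c+Rb@p,z] for p in((x0,y0),(x1,y0),(x1,y1),(x0,y1))]
rc=np.array([.4355,.2725]);ry=np.deg2rad(-5);Rr=np.array([[np.cos(ry),-np.sin(ry)],[np.sin(ry),np.cos(ry)]])
def rb(x0,x1,y0,y1,z):return [np.r_[rc+Rr@p,z] for p in((x0,y0),(x1,y0),(x1,y1),(x0,y1))]
for n in("side","top"):
    im=np.load(f"f_{n}.npz")["im"];S=5
    o=(270,280) if n=="side" else (200,180)
    big=cv2.resize(im,None,fx=S,fy=S,interpolation=cv2.INTER_CUBIC)
    for q,col in((box(-.09,.12,-.135,.135,.16),(0,0,255)),(box(-.09,.12,-.135,.135,0),(0,0,255)),(box(-.09,.12,-.073,.073,.03),(255,0,255)),(box(-.0085,-.0015,-.0245,.0245,.0735),(255,0,0)),(rb(-.065,.065,-.011,.011,.062),(255,0,0)),(rb(.065,.184,-.004,.004,.054),(255,0,0))):
        cv2.polylines(big,[((proj(n,q)+.5)*S).astype(int)],True,col,1)
    x,y0,w,h=((190,130,240,200) if n=="side" else (195,85,170,200))
    cr=big[y0*S:(y0+h)*S,x*S:(x+w)*S];s=min(800/cr.shape[1],600/cr.shape[0]);cv2.imwrite(f"pics/ov_{n}.png",cv2.resize(cr,None,fx=s,fy=s))
```

```text
bend top [[0.6114 0.2563 0.054 ]] side [[0.6125 0.255  0.052 ]]
side handle ((434.6936340332031, 273.3328857421875), (24.714086532592773, 129.95260620117188), 84.77902221679688)
side red 26 267 271 206 220
[0.7045 0.0474 0.072 ] [0.6999 0.0283 0.072 ] [0.7086 0.0771 0.072 ]
top handle ((436.49432373046875, 271.5447998046875), (24.66680335998535, 129.7100372314453), 85.1430435180664)
top red 23 294 306 154 156
[0.7078 0.0522 0.072 ] [0.7054 0.0351 0.072 ] [0.7113 0.0696 0.072 ]
0 [array([0.7181, 0.0242, 0.0735]), array([0.715 , 0.0731, 0.0735])] [[309.7428 151.5129]
 [292.7517 152.7294]] [[266.2092 204.1168]
 [262.8599 217.9289]]
0.01 [array([0.7081, 0.0236, 0.0735]), array([0.705 , 0.0725, 0.0735])] [[309.9837 154.8632]
 [292.9698 156.0827]] [[270.2456 204.2662]
 [267.0442 218.09  ]]
```

View pics/ov_top.png

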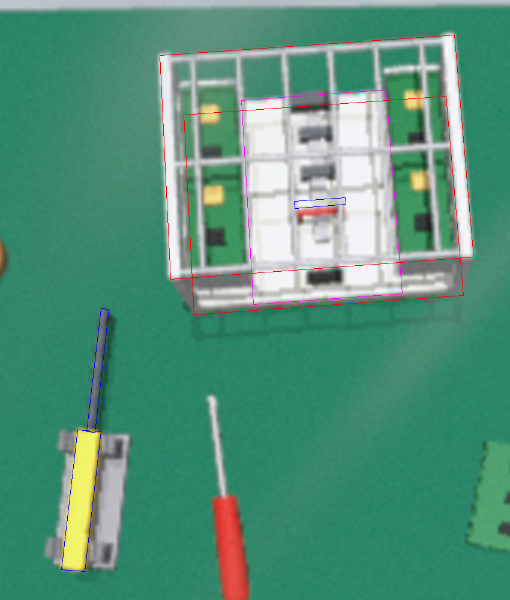

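View pics/ov_side.png

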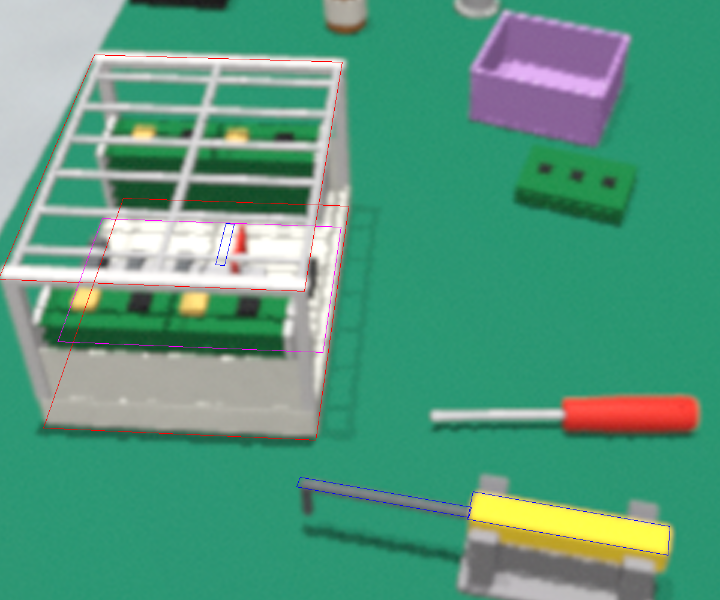

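```bash
cat >> h.py <<'E'
from scipy.spatial.transform import Rotation as Ro
rc=np.array([.4355,.2725]);ry=np.deg2rad(-5.0)
bc=np.array([.7215,.049]);by=np.deg2rad(3.65)
def Rz(a):return np.array([[np.cos(a),-np.sin(a)],[np.sin(a),np.cos(a)]])
def quat(yaw,flip=True):
    x=np.r_[Rz(yaw)@[1,0],0]*(-1 if flip else 1);z=np.array([0,0,-1.]);y=np.cross(z,x)
    q=Ro.from_matrix(np.c_[x,y,z]).as_quat();return q[[3,0,1,2]]
PZ=-ctrl.pinch_z
# tcp for rod-centre at (xy,z), grasp at rod origin
def tcp(xy,z):return np.r_[xy,z-PZ]
def hookpose(bx,z,by_=0.0):   # rod centre so hook is at bay (bx,by_)
    return tcp(bc+Rz(by)@[bx-.180,by_],z)
E
python3 - <<'E'
from h import *
np.set_printoptions(precision=3,suppress=True)
for f in(True,False):
    for nm,p,a in(("pre",tcp(rc,.18),ry),("gr",tcp(rc,.05),ry),("mid",hookpose(-.13,.14),by),("in",hookpose(.003,.115),by),("hook",hookpose(.003,.085),by),("out",hookpose(-.05,.085),by)):
        print(f,nm,p,ctrl.ik(p,quat(a,f)))
E
```

```text
True pre [0.435 0.273 0.161] [-0.456  0.41  -0.213  1.892  0.113  0.851  0.757]
True gr [0.435 0.273 0.031] [-0.474  0.599 -0.198  2.027  0.219  0.535  0.655]
True mid [0.412 0.029 0.121] [-0.1    0.333 -0.039  2.183  0.022  0.627  1.479]
True in [0.545 0.038 0.096] [-0.026  0.533 -0.132  1.886  0.1    0.729  1.42 ]
True hook [0.545 0.038 0.066] [-0.011  0.576 -0.156  1.914  0.138  0.661  1.383]
True out [0.492 0.034 0.066] [-0.019  0.518 -0.145  2.051  0.131  0.582  1.379]
False pre [0.435 0.273 0.161] [-0.972  0.454  0.534  1.898 -0.297  0.868 -1.946]
False gr [0.435 0.273 0.031] [-0.872  0.635  0.406  2.032 -0.455  0.562 -1.805]
False mid [0.412 0.029 0.121] [-0.592  0.397  0.637  2.188 -0.382  0.664 -1.195]
False in [0.545 0.038 0.096] [-0.438  0.584  0.504  1.891 -0.394  0.765 -1.223]
False hook [0.545 0.038 0.066] [-0.419  0.625  0.478  1.919 -0.431  0.7   -1.19 ]
False out [0.492 0.034 0.066] [-0.41   0.557  0.433  2.055 -0.398  0.61  -1.211]
```

Run:
```python
from h import *
np.set_printoptions(precision=3,suppress=True)
q=quat(ry)
ctrl.movep(tcp(rc,.17),q);print(get_state()["time"])
ctrl.movel(tcp(rc,.05),max_speed=.1)
s=get_state();print(s["time"],s["tcp_pos"],s["contact_force"])
im,_=vision.grab_frame("side");cv2.imwrite("pics/pregrasp.png",cv2.resize(im[200:370,250:470],None,fx=3.4,fy=3.4))
ctrl.close_gripper(60)
s=get_state();print(s["time"],s["tcp_pos"],s["contact_force"],s["width"],s["wrist_torque"])
im,_=vision.grab_frame("side");cv2.imwrite("pics/grasp.png",cv2.resize(im[200:370,250:470],None,fx=3.4,fy=3.4))
```

```text
2.4
3.75 [0.436 0.273 0.032] [ 0.677  0.871 -0.066]
4.4 [0.436 0.273 0.032] [-0.176 -0.558  4.862] 0.021276678584531326 [-0.05   0.234  0.024]
```

View pics/grasp.png

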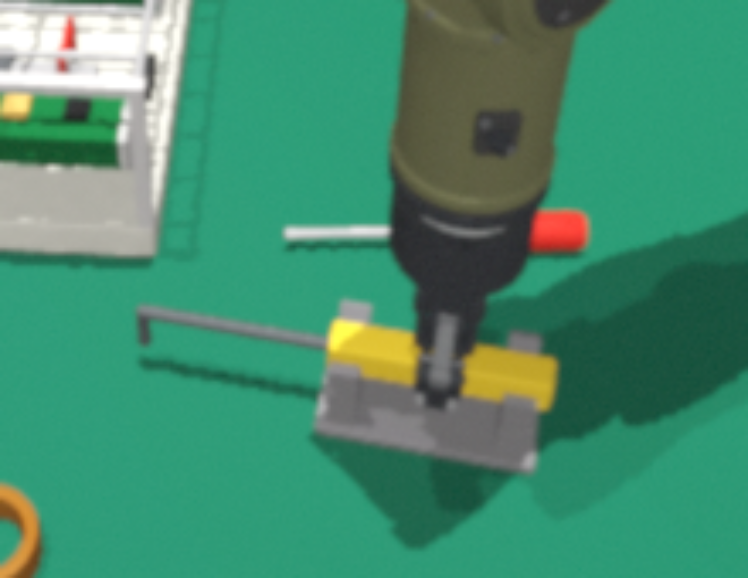

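The handle is gripped between the saddles, with the hook at about (143,325) in this crop. Next I'll lift it and carry it to the front of the bay.

Run:
```python
from h import *
np.set_printoptions(precision=3,suppress=True)
ctrl.close_gripper(90)
s=get_state();print(s["time"],s["contact_force"])
ctrl.movel(tcp(rc,.075),max_speed=.08)
s=get_state();print(s["time"],s["contact_force"],s["wrist_torque"])
ctrl.movel(tcp(rc,.22),max_speed=.2)
ctrl.movep(hookpose(-.12,.22),quat(by))
ctrl.movel(hookpose(-.12,.116),max_speed=.15)
s=get_state();print(s["time"],s["tcp_pos"],hookpose(-.12,.116),s["contact_force"],s["wrist_torque"],s["width"])
for n in("side","top"):
    im,D=vision.grab_frame(n);np.savez(f"g_{n}.npz",im=im,D=D);S=5
    big=cv2.resize(im,None,fx=S,fy=S,interpolation=cv2.INTER_CUBIC)
    c=hookpose(-.12,.116)[:2]
    def rb(x0,x1,y0,y1,z):return [np.r_[c+Rz(by)@p,z] for p in((x0,y0),(x1,y0),(x1,y1),(x0,y1))]
    for q in(rb(-.065,.065,-.011,.011,.128),rb(.065,.184,-.004,.004,.120)):
        cv2.polylines(big,[((proj(n,q)+.5)*S).astype(int)],True,(255,0,0),1)
    hk=[np.r_[c+Rz(by)@[.18,0],.086]]
    u=(proj(n,hk)[0]+.5)*S;cv2.circle(big,tuple(u.astype(int)),20,(255,0,255),1)
    x,y0,w,h=((190,130,240,180) if n=="side" else (225,85,170,200))
    cr=big[y0*S:(y0+h)*S,x*S:(x+w)*S];s=min(800/cr.shape[1],600/cr.shape[0]);cv2.imwrite(f"pics/mid_{n}.png",cv2.resize(cr,None,fx=s,fy=s))
```

```text
4.6667 [-0.88  -1.117  5.173]
5.1333 [-0.867  0.15  -3.29 ] [-0.031  0.033  0.013]
7.8083 [0.423 0.031 0.098] [0.422 0.03  0.097] [-0.892 -0.342 -2.05 ] [-0.033 -0.025  0.039] 0.02048869928913175
```

View pics/mid_side.png

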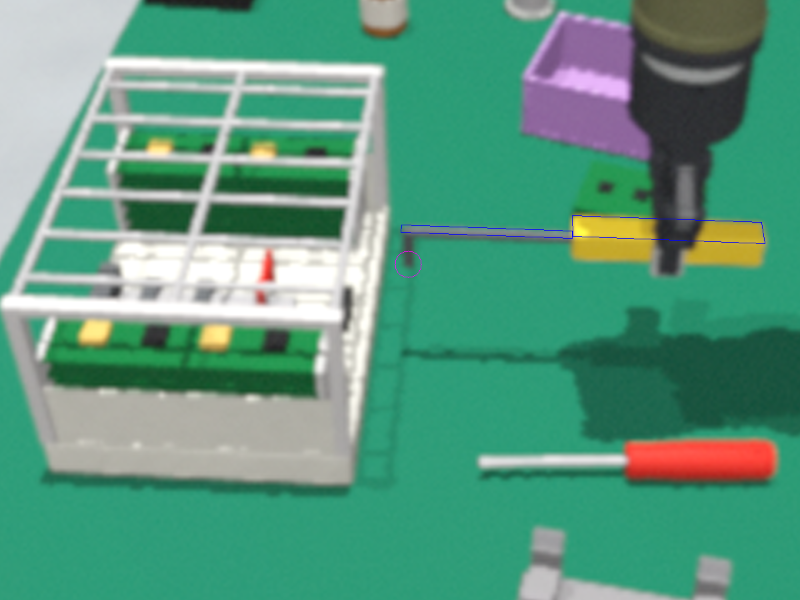

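View pics/mid_top.png

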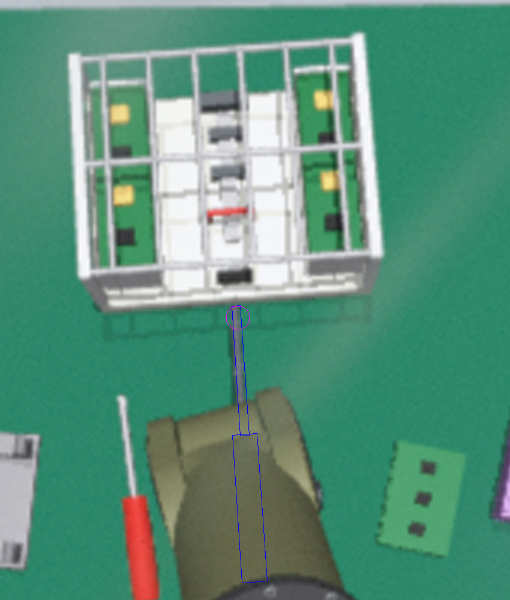

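The rod sits as modelled: the overlay fits the handle, and the hook tip is at (408,257), dead ahead of the bail at (228,212) in the top crop. Next I'll enter over the bail and lower behind it.

Run:
```python
from h import *
np.set_printoptions(precision=3,suppress=True)
ctrl.movel(hookpose(-.001,.116),max_speed=.1)
s=get_state();print(s["time"],s["tcp_pos"]-hookpose(-.001,.116),s["contact_force"])
ctrl.movel(hookpose(-.001,.085),max_speed=.06)
s=get_state();print(s["time"],s["tcp_pos"]-hookpose(-.001,.085),s["contact_force"],s["wrist_torque"])
for n in("side","top"):
    im,D=vision.grab_frame(n)
    x,y0,w,h=((190,150,160,120) if n=="side" else (250,90,100,110))
    cr=im[y0:y0+h,x:x+w];s=min(800/w,600/h);cv2.imwrite(f"pics/in_{n}.png",cv2.resize(cr,None,fx=s,fy=s,interpolation=cv2.INTER_CUBIC))
```

```text
9.25 [-0.001 -0.    -0.   ] [ 1.024  0.099 -1.408]
9.9167 [-0.  0. -0.] [ 0.307 -0.319 -1.597] [-0.013  0.004 -0.013]
```

View pics/in_side.png

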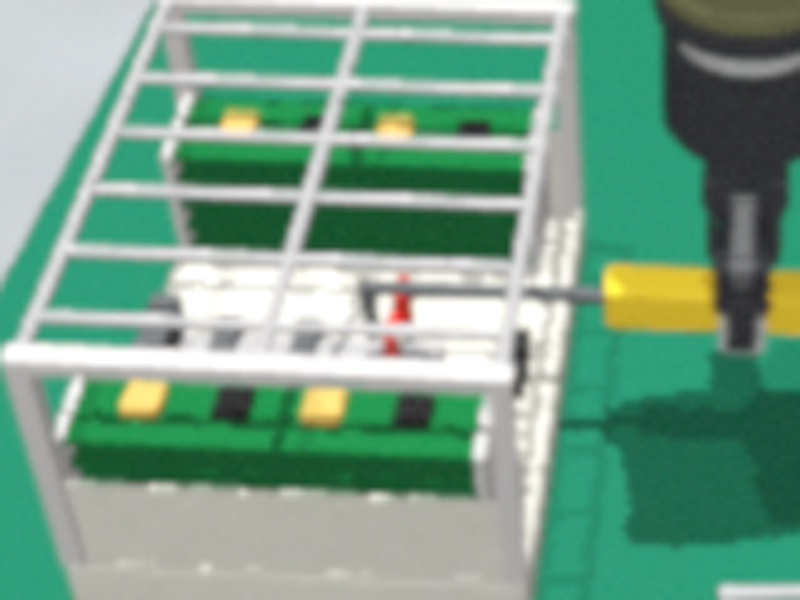

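View pics/in_top.png

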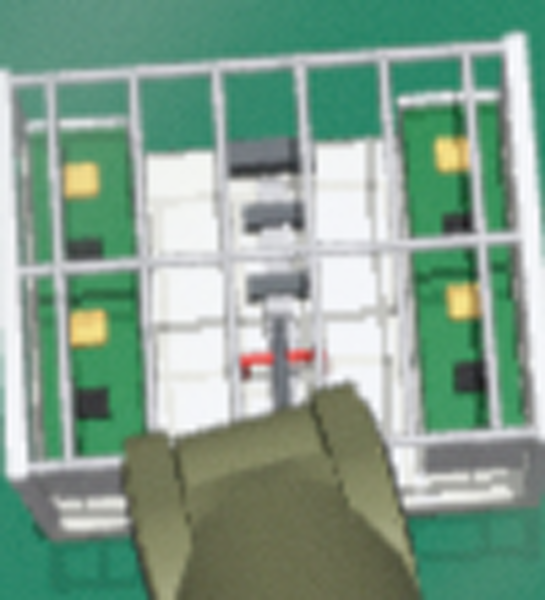

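The hook is behind the red bail, at (370,295) against the bail at (400,300) in the side crop, and the shaft crosses the bail's middle in the top crop. I'll pull in small steps with force feedback.

```bash
cat >> h.py <<'E'
ux=np.r_[Rz(by)@[1,0],0]
def force(n=4,dt=.015):
    f=[]
    for _ in range(n):
        ctrl.pause(dt);f.append(get_state()["contact_force"])
    return np.array(f)
E
python3 - <<'E'
from h import *
np.set_printoptions(precision=2,suppress=True)
f=force(10);b=f.mean(0);print("bias",b,"std",f.std(0),get_state()["time"])
np.save("bias.npy",b)
bx=-.001
for k in range(32):
    bx-=.001
    ctrl.movel(hookpose(bx,.085),max_speed=.03)
    f=force(3)-b;fx=f@ux;s=get_state()
    print(f"{s['time']:.2f} {bx*1000:.1f} F {fx.mean():.2f} max {fx.max():.2f} err {((s['tcp_pos']-hookpose(bx,.085))@ux)*1000:.2f} fz {f[:,2].mean():.1f}")
    if fx.mean()>7.5 or bx<-.0315:break
E
```

```text
bias [ 0.04  0.21 -2.73] std [0.41 0.49 0.54] 10.1833
10.48 -2.0 F -0.16 max 0.11 err -0.00 fz 0.3
10.78 -3.0 F -0.07 max 0.69 err -0.00 fz 0.2
11.08 -4.0 F 0.06 max 0.54 err -0.04 fz 0.4
11.38 -5.0 F -0.35 max 0.02 err -0.02 fz 0.3
11.68 -6.0 F -0.10 max 0.66 err -0.03 fz 0.3
11.98 -7.0 F 0.88 max 1.06 err 0.24 fz 0.0
12.28 -8.0 F 4.65 max 5.24 err 0.76 fz -0.9
12.58 -9.0 F 4.00 max 4.59 err 0.25 fz -0.4
12.88 -10.0 F 3.55 max 3.84 err -0.04 fz 0.4
13.18 -11.0 F 3.32 max 4.15 err -0.10 fz 0.0
13.48 -12.0 F 3.88 max 5.09 err -0.13 fz 0.0
13.78 -13.0 F 3.10 max 3.52 err -0.13 fz -0.3
14.08 -14.0 F 3.31 max 3.96 err -0.08 fz 0.3
14.38 -15.0 F 3.63 max 4.39 err -0.12 fz 0.1
14.68 -16.0 F 3.08 max 3.51 err -0.13 fz 0.7
14.98 -17.0 F 3.28 max 3.65 err -0.14 fz 0.7
15.28 -18.0 F 3.38 max 3.53 err -0.10 fz 0.0
15.58 -19.0 F 3.77 max 3.99 err -0.11 fz 0.1
15.88 -20.0 F 3.57 max 3.93 err -0.12 fz 0.5
16.18 -21.0 F 4.01 max 5.48 err -0.11 fz 0.5
16.48 -22.0 F 2.92 max 3.14 err -0.11 fz 0.6
16.78 -23.0 F 3.71 max 4.11 err -0.08 fz 0.4
17.08 -24.0 F 3.64 max 4.19 err -0.09 fz 0.5
17.38 -25.0 F 3.28 max 3.91 err -0.13 fz 0.2
17.68 -26.0 F 3.17 max 4.02 err -0.07 fz 0.6
17.98 -27.0 F 3.31 max 4.45 err -0.14 fz 0.3
18.28 -28.0 F 3.38 max 3.85 err -0.11 fz -0.0
18.58 -29.0 F 3.41 max 3.51 err -0.12 fz 0.2
18.88 -30.0 F 4.16 max 4.30 err -0.10 fz 0.6
19.18 -31.0 F 3.24 max 4.18 err -0.12 fz -0.3
19.48 -32.0 F 3.55 max 3.59 err -0.12 fz 0.1
```

Run:
```python
from h import *
np.set_printoptions(precision=2,suppress=True)
b=np.load("bias.npy");bx=-.032
def rd(n=3):
    fx=(force(n)-b)@ux;s=get_state()
    print(f"{s['time']:.2f} {bx*1000:.2f} F {fx.mean():.2f} max {fx.max():.2f} err {((s['tcp_pos']-hookpose(bx,.085))@ux)*1000:.2f}");return fx.mean()
home=None;F=0
while bx>-.056:
    bx-=.0005 if F<6.5 else .00025
    ctrl.movel(hookpose(bx,.085),max_speed=.03)
    F=rd(4)
    if F>11.2:break
t0=get_state()["time"]
if F>11.2:
    while get_state()["time"]-t0<1.3:
        F=rd(8)
        if F<11.3 or F>13.2:
            bx+=np.clip((F-12.2)/5e3,-.0003,.0003);ctrl.movel(hookpose(bx,.085),max_speed=.03)
open("bx.txt","w").write(str(bx))
```

```text
19.80 -32.50 F 3.87 max 4.37 err -0.03
20.12 -33.00 F 3.53 max 4.08 err -0.01
20.43 -33.50 F 3.47 max 4.46 err -0.06
20.75 -34.00 F 4.07 max 4.64 err -0.05
21.07 -34.50 F 3.11 max 3.56 err -0.06
21.38 -35.00 F 3.67 max 3.98 err -0.05
21.70 -35.50 F 4.22 max 4.73 err -0.05
22.02 -36.00 F 3.65 max 4.87 err -0.05
22.33 -36.50 F 4.04 max 4.47 err -0.01
22.65 -37.00 F 3.73 max 4.64 err -0.04
22.97 -37.50 F 4.56 max 5.61 err 0.21
23.28 -38.00 F 5.87 max 6.13 err 0.64
23.60 -38.50 F 7.10 max 7.79 err 1.11
23.92 -38.75 F 8.01 max 8.54 err 1.35
24.23 -39.00 F 9.00 max 9.89 err 1.59
24.55 -39.25 F 9.05 max 9.51 err 1.79
24.87 -39.50 F 9.52 max 9.75 err 2.01
25.18 -39.75 F 10.31 max 10.58 err 2.27
25.50 -40.00 F 10.80 max 11.97 err 2.47
25.82 -40.25 F 11.16 max 11.60 err 2.69
26.13 -40.50 F 11.77 max 12.37 err 2.93
26.27 -40.50 F 11.81 max 12.20 err 2.93
26.40 -40.50 F 12.09 max 12.81 err 2.95
26.53 -40.50 F 12.08 max 13.02 err 2.93
26.67 -40.50 F 12.09 max 13.06 err 2.96
26.80 -40.50 F 11.86 max 12.56 err 2.94
26.93 -40.50 F 12.08 max 12.65 err 2.96
27.07 -40.50 F 11.93 max 12.79 err 2.95
27.20 -40.50 F 11.87 max 12.16 err 2.96
27.33 -40.50 F 12.18 max 12.89 err 2.96
27.47 -40.50 F 11.81 max 12.25 err 2.94
```

The stop was felt at hook x of about -37.5 mm: displacement ended and force rose steadily. I held 12 N for 1.3 s. Next I'll unhook.

Run:
```python
from h import *
np.set_printoptions(precision=2,suppress=True)
b=np.load("bias.npy")
ctrl.movel(hookpose(-.0315,.085),max_speed=.02)
f=force(4)-b;print("fwd",f.mean(0),get_state()["time"])
ctrl.movel(hookpose(-.0315,.118),max_speed=.05)
f=force(4)-b;print("up",f.mean(0),get_state()["time"])
ctrl.movel(hookpose(-.12,.118),max_speed=.1)
f=force(4)-b;s=get_state();print("out",f.mean(0),s["time"],s["width"])
for n in("side","top"):
    im,D=vision.grab_frame(n)
    x,y0,w,h=((190,130,240,180) if n=="side" else (225,85,170,200))
    S=5;big=cv2.resize(im,None,fx=S,fy=S,interpolation=cv2.INTER_CUBIC)
    c=s["tcp_pos"][:2]
    def rb(x0,x1,y0,y1,z):return [np.r_[c+Rz(by)@p,z] for p in((x0,y0),(x1,y0),(x1,y1),(x0,y1))]
    def bb(x0,x1,y0,y1,z):return [np.r_[bc+Rz(by)@p,z] for p in((x0,y0),(x1,y0),(x1,y1),(x0,y1))]
    for q in(rb(-.065,.065,-.011,.011,.130),rb(.065,.184,-.004,.004,.122),bb(-.0485,-.0415,-.0245,.0245,.0735)):
        cv2.polylines(big,[((proj(n,q)+.5)*S).astype(int)],True,(255,0,0),1)
    cr=big[y0*S:(y0+h)*S,x*S:(x+w)*S];k=min(800/cr.shape[1],600/cr.shape[0]);cv2.imwrite(f"pics/out_{n}.png",cv2.resize(cr,None,fx=k,fy=k))
```

```text
fwd [-0.27 -0.58  0.09] 28.1333
up [-0.13  0.06  0.01] 29.0083
out [0.28 0.04 0.04] 30.1083 0.020468874203601505
```

View pics/out_side.png

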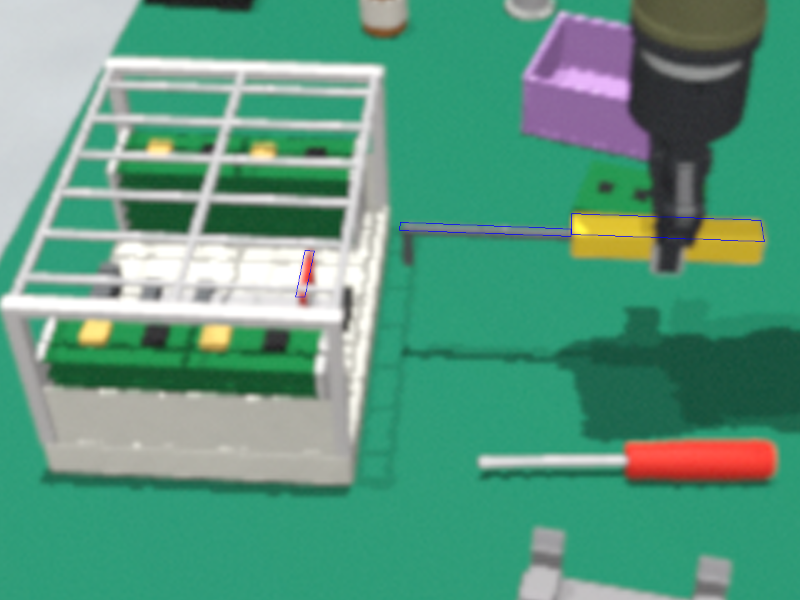

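View pics/out_top.png

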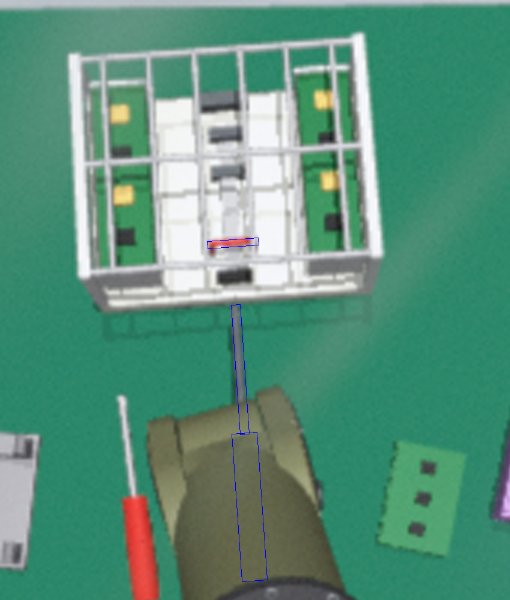

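The bail now sits at a travel of about 40 mm, in both views, with the bolt against the black block. The rod has not slipped. Next I'll return it to the cradle.

Run:
```python
from h import *
np.set_printoptions(precision=2,suppress=True)
b=np.load("bias.npy")
ctrl.movel(hookpose(-.12,.22),max_speed=.2)
ctrl.movep(tcp(rc,.22),quat(ry))
ctrl.movel(tcp(rc,.085),max_speed=.12)
ctrl.movel(tcp(rc,.056),max_speed=.05)
z=.056
while z>.0475:
    f=(force(3)-b).mean(0);s=get_state();print(f"{s['time']:.2f} {z:.4f}",f,(s["tcp_pos"]-tcp(rc,z))*1000,s["wrist_torque"])
    if f[2]>4:break
    z-=.001;ctrl.movel(tcp(rc,z),max_speed=.02)
for n in("side","top"):
    im,_=vision.grab_frame(n);cr=im[200:370,250:470] if n=="side" else im[170:300,150:320]
    cv2.imwrite(f"pics/place_{n}.png",cv2.resize(cr,None,fx=3.4,fy=3.4,interpolation=cv2.INTER_CUBIC))
```

```text
33.88 0.0560 [ 0.57 -0.24  0.14] [0.11 0.14 0.11] [-0.02  0.07  0.01]
34.18 0.0550 [-0.3   0.05 -0.03] [0.08 0.03 0.16] [-0.02  0.02 -0.03]
34.48 0.0540 [-0.32 -0.16  0.23] [-0.02 -0.03 -0.03] [-0.08 -0.    0.02]
34.78 0.0530 [ 0.37 -0.12  0.5 ] [-0.03 -0.01 -0.06] [-0.02  0.03 -0.02]
35.08 0.0520 [-0.38 -0.28  0.21] [-0.04  0.01 -0.04] [ 0.06 -0.05 -0.02]
35.38 0.0510 [-0.32 -0.71  0.19] [-0.02 -0.02 -0.04] [ 0.04  0.02 -0.03]
35.68 0.0500 [-1.24 -0.89  6.45] [0.11 0.1  0.34] [-0.15  0.25  0.01]
```

View pics/place_side.png

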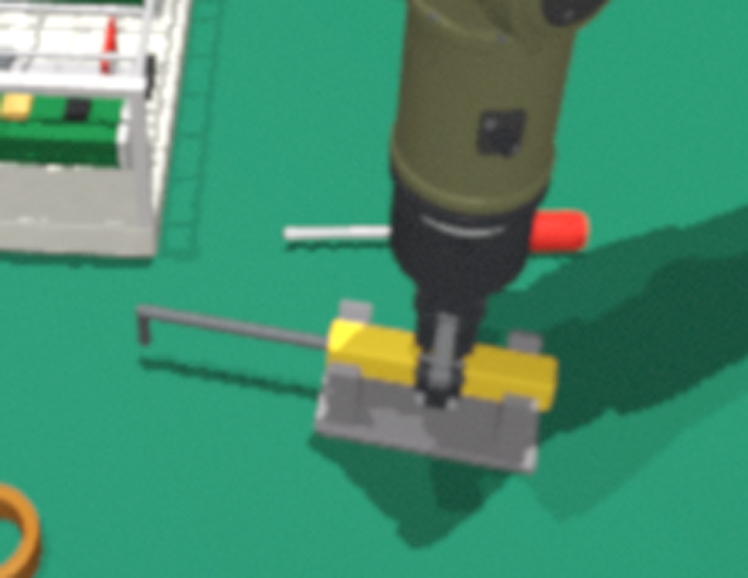

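The rod is seated with 6 N of contact at its original height, and the picture matches the one from the grasp. I'll release, retreat straight up and check.

```bash
python3 - <<'E'
from h import *
np.set_printoptions(precision=3,suppress=True)
ctrl.ungrasp();ctrl.pause(.2)
ctrl.movel(tcp(rc,.18),max_speed=.12)
ctrl.set_joints([-1.198,.507,-.238,1.5,.126,1.149,-.155]);ctrl.pause(.3)
s=get_state();print(s["time"],s["contact_force"],s["width"])
for n in("side","top"):
    im,_=vision.grab_frame(n);cv2.imwrite(f"pics/end_{n}.png",im);im0=np.load(f"f_{n}.npz")["im"]
    d=cv2.absdiff(im,im0).max(2);cv2.imwrite(f"pics/diff_{n}.png",cv2.convertScaleAbs(d,alpha=3))
    hsv=cv2.cvtColor(im,cv2.COLOR_BGR2HSV)
    m=((hsv[...,0]>22)&(hsv[...,0]<34)&(hsv[...,1]>130)&(hsv[...,2]>(200 if n=="side" else 110)))
    a=np.zeros_like(m)
    if n=="top":a[220:285,200:245]=1
    else:a[285:325,340:420]=1
    v,u=np.nonzero(m&a);P=onz(n,np.c_[u,v],.062)
    print(n,"handle",cv2.minAreaRect((P[:,:2]*1000).astype(np.float32)))
    m=((hsv[...,0]<8)|(hsv[...,0]>172))&(hsv[...,1]>110)
    a=np.zeros_like(m)
    if n=="top":a[145:175,285:320]=1
    else:a[195:230,255:295]=1
    v,u=np.nonzero(m&a);P=onz(n,np.c_[u,v],.072);print(" bail",((P.mean(0)-np.r_[bc,.072])[:2])@Rz(by))
E
python3 - <<'E'
import cv2,numpy as np
a=cv2.imread("pics/end_side.png");b=cv2.imread("pics/diff_side.png");c=cv2.imread("pics/diff_top.png");e=cv2.imread("pics/end_top.png")
cv2.imwrite("pics/m.png",cv2.resize(np.vstack([np.hstack([a,b]),np.hstack([e,c])]),(800,500),interpolation=cv2.INTER_AREA))
E
```

```text
39.75 [-0.579  0.35  -0.777] 0.08544992134620331
side handle ((434.7554931640625, 273.32720947265625), (24.714086532592773, 129.82835388183594), 84.77902221679688)
 bail [-0.047  0.002]
top handle ((436.49432373046875, 271.5447998046875), (24.66680335998535, 129.7100372314453), 85.1430435180664)
 bail [-0.044  0.005]
```

View pics/m.png

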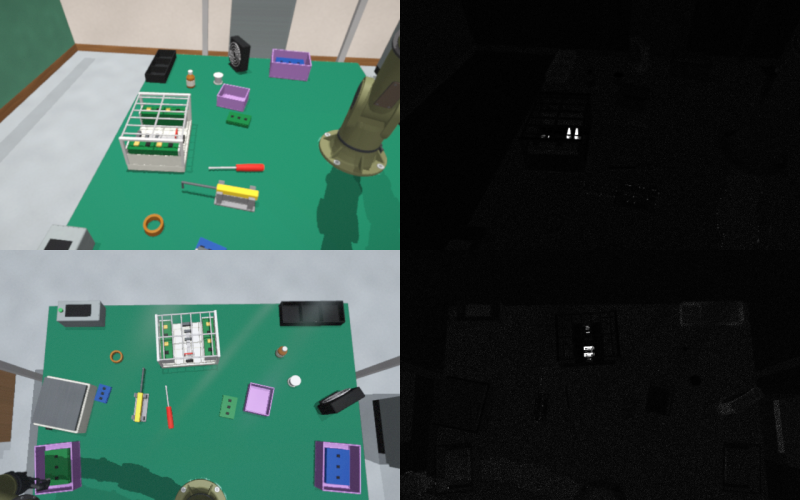

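The difference pictures show only the bolt changed. The rod lies where it did before, and nothing else moved.

```bash
python3 -c "
from station import ticket
print(ticket.close_job())"
```

```text
the job is handed in; nothing more can be done
None
```

The bolt is drawn fully home with the hook, the rod is back in its cradle, and the job is handed in. The last clock reading was 39.75 s, just before the final pictures and hand-in, against the 72 s limit.

- **Pull:** The bolt slid at about 3.5 N and stopped at a travel of about 40 mm. I then held 12 N for 1.3 s; the highest force I read was 13.1 N.
- **Unhooking:** The hook came off the bail with no measurable force. Both cameras put the bail at the stop: bay x of -47 mm (side) and -44 mm (top), which agree within the calibration.
- **Rod:** I lowered it into the cradle until I felt about 6 N of contact, then released it. Before and after measurements put the handle within 0.1 mm of where it first lay.
- **Everything else:** Before and after pictures differ only at the bolt, and the arm is back at its start pose touching nothing. No check failed.

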